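Pack the changeover set into its keyed case

ROBOT

A 6-joint arm with a two-finger parallel gripper is mounted at the origin on the work surface. World frame = base frame: x ahead of the robot, y to its left, z up, the work surface at z = 0. Lengths are in mm, angles in rad, forces in N, time in s.
With the tool pointing down it reaches from about 350 to 775 mm from the base axis. Payload 7.3 kg.
Tool frame: the origin (TCP) lies between the finger pads; the fingertips stand 22 mm ahead of it and the grasp point (between the pads) lies 3 mm ahead of it (nose_length is the distance from the TCP to the fingertips, in mm); z points along the fingers, y is the direction in which the jaws open and shut (so a half turn about z gives the same grasp; the last joint's range is limited). The gripper opens to 92 mm and grips with 3 to 60 N. Pads are 19 mm wide; open, the fingers measure 130 mm over their backs; the gripper's body (75 mm by 190 mm) begins 47 mm behind the grasp point.
Start: joints at [-1.354, 0.342, 1.524, -0, 1.275, -0.146], TCP at [186.342, -490.836, 248.741] pointing down, gripper open.
Joint ranges: [-2.53, 2.53], [-0.77, 2.02], [0.04, 2.7], [-1, 4.14], [0.28, 2.66], [-3.11, 3.11]. Speed limits (rad/s): [2.57, 2.57, 3.14, 3.14, 3.14, 3.14].

INTERFACE

Orientations are given as [roll, pitch, yaw] about the fixed x, y, z axes, in that order (R = Rz(yaw) Ry(pitch) Rx(roll)).
In Python, from plant import get_obs, capture, close_job, nose_length gives the robot as it stands.
- The arm moves only by the tool step_arm, never from a script. Its argument "increments" is text: rows parted by semicolons, each of 7 numbers parted by spaces: the turn, a rotation vector about the tool's x, y, z in rad, then the shift along the tool's x, y, z in mm, then the opening, from -1 (shut) to 1 (fully open). A call has 1 to 20 rows; each row is the pose to reach, as a shift and turn from the pose commanded when the call began, along the tool's axes at that moment; what a row does not reach only later rows make up. A row lasts 1/8 s, in which the tool goes at most 62.5 mm and 10.7 degrees, less where a joint would pass 70% of its speed; a pose out of reach is approached as far as the arm can. A call with a gripper value outside its range is refused whole. The fingers move at their own pace and stop on an object; the grip force is fixed at half the most. Time passes only in rows, so rows that repeat a pose let the fingers close. It gives the time, the measured TCP pose, the force and the opening at its end, in the units of the state.
- get_obs(): the state, without advancing time (a new reading comes with each control period).
- capture(name): name is "scene" or "side" or "wrist"; returns a dict with "frame" (480x640x3 uint8, red, green, blue), "K" (3x3 intrinsics, pixels), "extrinsics" (4x4, takes a point from world to camera coordinates); the wrist camera has in their place "tool_from_camera" (4x4, takes a point from camera to tool coordinates, whose origin is the TCP and whose axes are the flange's). Camera axes: x right, y down, z forward; pixel columns grow to the right and rows downward; lengths in mm; the calibration is good to about 2 mm. A picture is of the moment at which its call begins: read the wrist's pose just before it. There is no depth.
- close_job(): hands the job in, once; it reports no verdict.
The state is a dict: "time": time; "joint_positions": joint angles; "dq": joint speeds; "tau": joint torques, N m; "tool_pos": TCP position; "tcp_rot": TCP orientation; "contact_force": force on the tool from outside, world axes, zero at the start; "moment": the same for the moment, N m; "grip_width": finger opening in mm.
Only numpy, scipy, OpenCV 4.12 (cv2) and the standard library are available. Lean on these libraries where they do the work, as an engineer would, in place of code of your own. Each camera call takes 0.05 s, during which the arm holds its last target.

TASK

Put the three changeover parts of the inserting machine (guide, bridge and keeper) back into the grey keyed case so that all three lie level and fully home, their block tops just below the rim and their three coloured grip tabs standing up in one row along the middle: red, yellow, blue. They interlock and the case has a fixed key on its floor, so each part goes in only one way round and only one packing order lets them all fit. Leave everything else on the table where it stands.

Things in the scene. Friction and masses are not known exactly. Their poses are not given: they have to be found in the camera images.
- case: Grey open-topped case, fixed to the table. Origin: centre of its underside; x along its length, y across, z up. Outside 185 x 77, inside 173 (x) x 65 (y) mm, walls 6, floor top at z=6, rim at z=46. A red key is fixed to the floor: x -41 to +40, y -32.5 to -7, top at z=18 (12 above the floor). Packed with all x axes the same way as the case's, the origins lie at: guide x=-23, z=6; bridge x=+44, z=6; keeper x=0, z=18; all y=0 mm. Side play is about 2.5 mm.
- guide: Aluminium angle guide with red grip tab, 0.26 kg. Origin: on the underside at the centre of its 122 (x) x 60 (y) mm outline; z up. End block x -61 to -21, y -30 to +30, 36 high. From it a flat tongue 12 thick on the underside level runs x -21 to +61, y -4 to +30: the corner on the -y side is cut away and clears the case's red key. Tab: 10 thick (y -5 to +5), x -55 to -23, from z=36 to z=84. Starts standing on its underside.
- bridge: Dark steel-coloured bridge with blue grip tab, 0.24 kg. Origin: on the underside level at the centre of its 80 (x) x 60 (y) mm outline; z up. End block x 0 to +40, z 0 to 36; from it an overhanging arm x -40 to 0, z 12 to 24, with 12 mm free below it and its top 12 mm lower than the block's. Packed, the arm lies over the guide's tongue and the key. Tab: 10 thick (y -5 to +5), x +2 to +34, z 36 to 84. Starts standing on its block.
- keeper: Brass elbow keeper with yellow grip tab, 0.2 kg. Origin: on the underside level at the centre of its 82 (x) x 60 (y) mm outline; z up. Leg x -41 to 0, z 0 to 24; overhanging arm x 0 to +41, z 12 to 24. Packed, the leg stands on the guide's tongue and the key and the arm lies on the bridge's arm. Tab: 10 thick (y -5 to +5), x -30 to +2, z 24 to 72. Starts standing on its leg.
- tape: Bystander: cardboard-coloured roll of tape lying flat, 56 across, 24 high. Origin: centre of underside.
- roller: Bystander: black rubber feed roller standing on end, 44 across, 60 high. Origin: centre of underside.
- screwdriver: Bystander: screwdriver with green handle, 170 long, lying along its x.
- cleaner: Bystander: white bottle with blue cap, 56 across, 110 high. Origin: centre of underside.
- mug: Bystander: blue mug, 76 across, 90 high, handle at its +y. Origin: centre of underside.
- envelopes: Bystander: banded bundle of envelopes, 75 (x) x 150 (y) x 35. Origin: centre of underside.
- bin: Bystander: blue open bin, 100 (x) x 140 (y) x 50. Origin: centre of underside. (Not listed: a paper jogger up to 240 high at the left edge of the table beyond y=0.5 m, a control unit 134 high at the right edge beyond y=-0.5 m and a sorter 130 high at the back beyond x=0.88 m, all fixed.)

How it is judged:
By the outcome, as a careful person would: the job done as asked, in the order asked, and still so for the second after the job is handed in, with the robot touching nothing.
It also fails if it takes over 72 s, if anything falls off the work surface, if the arm or the gripper's body presses on something with over 40 N, if the wrist force passes 120 N, or if a joint passes its speed limit or range.

## Working session

There is one attempt and no reset: what is moved stays moved. The work goes in short steps, Python scripts to look and compute and a tool call to move; the robot and the scene stay as the last step left them, time stands still between calls to the robot, and variables do not carry over. Pictures are saved under pics/ and viewed, and the job is handed in when it is done.

Besides the shell and the picture viewer there is one more tool, called by a JSON object that holds its "op" and its "data", one argument or row to a line. step_arm: Moves the arm, as the interface text tells. Its arguments: {"type":"object","properties":{"increments":{"type":"string"}},"required":["increments"]}

```bash
ls; mkdir -p pics; python3 - <<'E'
from plant import get_obs,capture,nose_length
import cv2,numpy as np
print(get_obs(), nose_length if not callable(nose_length) else nose_length())
for n in ["scene","side","wrist"]:
    c=capture(n); cv2.imwrite(f"pics/{n}0.png",c["frame"][:,:,::-1])
    print(n,[ (k,np.round(v,3).tolist()) for k,v in c.items() if k!="frame"])
E
```

```text
pics
{'time': 0.0, 'joint_positions': array([-1.35403202e+00,  3.42704628e-01,  1.52499654e+00, -7.02891367e-06,
        1.27536399e+00, -1.46021409e-01]), 'dq': array([ 0.00078908, -0.00056565, -0.00072118,  0.00101046, -0.00169879,
       -0.000128  ]), 'tau': array([ 1.84697296e-04, -4.31239700e+01, -2.44219244e+01,  7.15863146e-02,
        5.58734138e-02, -1.38869527e-04]), 'tool_pos': array([ 186.24317622, -490.47475326,  248.06146059]), 'tcp_rot': array([-3.14013484e+00, -2.07603503e-04,  3.62787620e-01]), 'contact_force': array([0.53487681, 0.5737434 , 1.02517306]), 'moment': array([-0.05776846,  0.01296392, -0.02141888]), 'grip_width': 91.9089001746572} 22.0
scene [('K', [[573.83, 0.0, 320.277], [0.0, 573.83, 242.55], [0.0, 0.0, 1.0]]), ('extrinsics', [[-0.413, 0.911, 0.025, 227.491], [0.504, 0.251, -0.827, -244.963], [-0.759, -0.328, -0.562, 1716.117], [0.0, 0.0, 0.0, 1.0]])]
side [('K', [[455.36, 0.0, 312.135], [0.0, 455.36, 242.64], [0.0, 0.0, 1.0]]), ('extrinsics', [[-0.927, -0.376, -0.017, 494.081], [-0.211, 0.556, -0.804, 146.937], [0.311, -0.741, -0.595, 815.117], [0.0, 0.0, 0.0, 1.0]])]
wrist [('K', [[353.778, 0.0, 312.407], [0.0, 353.778, 235.601], [0.0, 0.0, 1.0]]), ('tool_from_camera', [[-0.001, -0.97, -0.244, 65.633], [1.0, -0.001, -0.0, 0.094], [0.0, -0.244, 0.97, -134.415], [0.0, 0.0, 0.0, 1.0]])]
```

View pics/scene0.png

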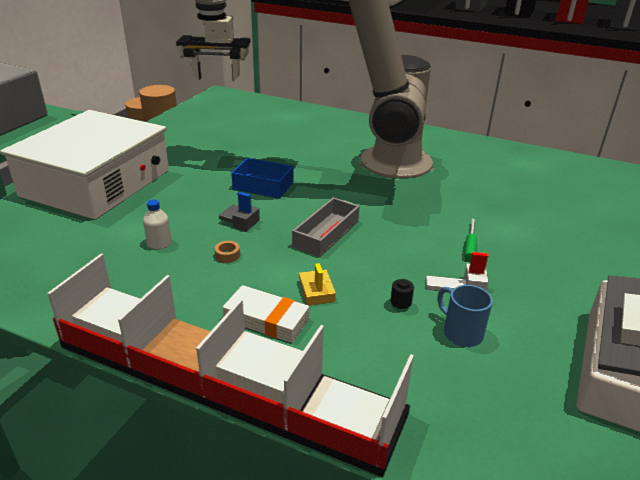

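View pics/side0.png

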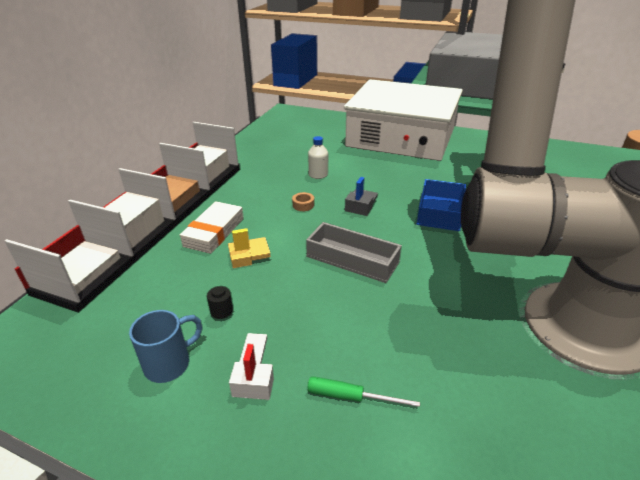

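View pics/wrist0.png

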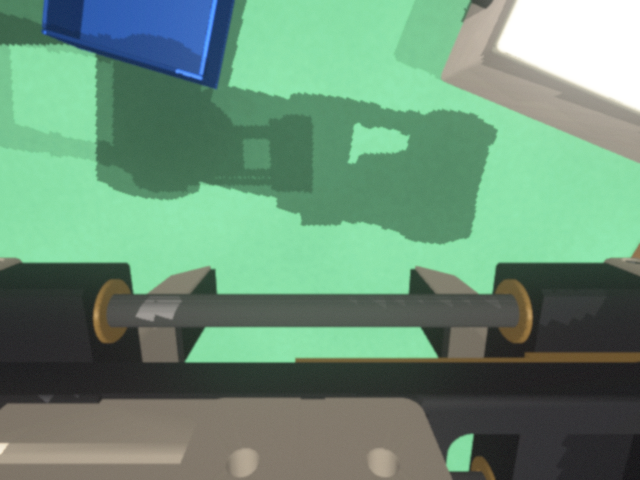

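The scene view shows the case at (326,227), the guide with its red tab at (478,262), the bridge with its blue tab at (243,205) and the keeper at (318,285). In the side view they are at (352,250), (250,365), (360,190) and (245,245). Next I'll enlarge them for corners.

```bash
cat > h.py <<'E'
import numpy as np,cv2
from plant import get_obs,capture
from scipy.spatial.transform import Rotation as R
def cam(n):
    o=get_obs(); c=capture(n); K=c["K"]
    if n=="wrist":
        T=np.eye(4);T[:3,:3]=R.from_euler('xyz',o["tcp_rot"]).as_matrix();T[:3,3]=o["tool_pos"]
        E=np.linalg.inv(T@c["tool_from_camera"])
    else: E=c["extrinsics"]
    return c["frame"][:,:,::-1].copy(),K,E
def ray(K,E,uv,z):
    d=np.linalg.inv(K)@np.array([uv[0],uv[1],1.]); Rm=E[:3,:3]
    C=-Rm.T@E[:3,3]; w=Rm.T@d
    return C+w*(z-C[2])/w[2]
def proj(K,E,p):
    q=E[:3,:3]@np.asarray(p,float)+E[:3,3]; q=K@q; return q[:2]/q[2]
def tri(v):  # list of (K,E,uv)
    A=np.zeros((3,3));b=np.zeros(3);L=[]
    for K,E,uv in v:
        Rm=E[:3,:3];C=-Rm.T@E[:3,3];d=Rm.T@np.linalg.inv(K)@np.array([uv[0],uv[1],1.]);d/=np.linalg.norm(d)
        P=np.eye(3)-np.outer(d,d);A+=P;b+=P@C;L.append((P,C))
    x=np.linalg.solve(A,b); return x,[np.linalg.norm(P@(x-C)) for P,C in L]
def crop(img,x0,y0,w,h,s,name):
    cv2.imwrite(name,cv2.resize(img[y0:y0+h,x0:x0+w],None,fx=s,fy=s,interpolation=cv2.INTER_CUBIC))
E
python3 - <<'E'
from h import *
import cv2,numpy as np
def mk(f,boxes,name):
    ims=[cv2.resize(f[y:y+75,x:x+100],(400,300),interpolation=cv2.INTER_CUBIC) for x,y in boxes]
    cv2.imwrite(name,np.vstack([np.hstack(ims[:2]),np.hstack(ims[2:])]))
f,K,E=cam("scene"); mk(f,[(280,190),(415,235),(200,180),(270,245)],"pics/sc1.png")
f,K,E=cam("side"); mk(f,[(302,215),(205,328),(320,160),(200,210)],"pics/sd1.png")
E
```

```text
(no output)
```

View pics/sc1.png

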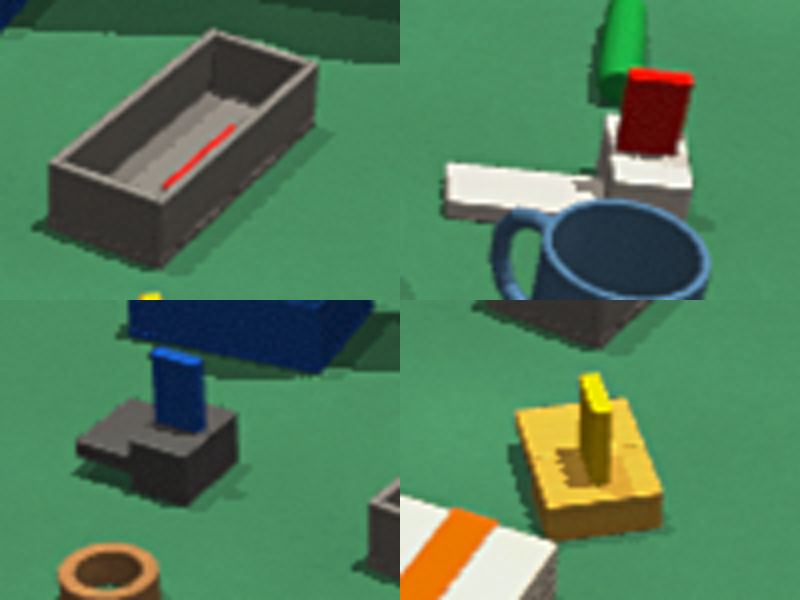

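View pics/sd1.png

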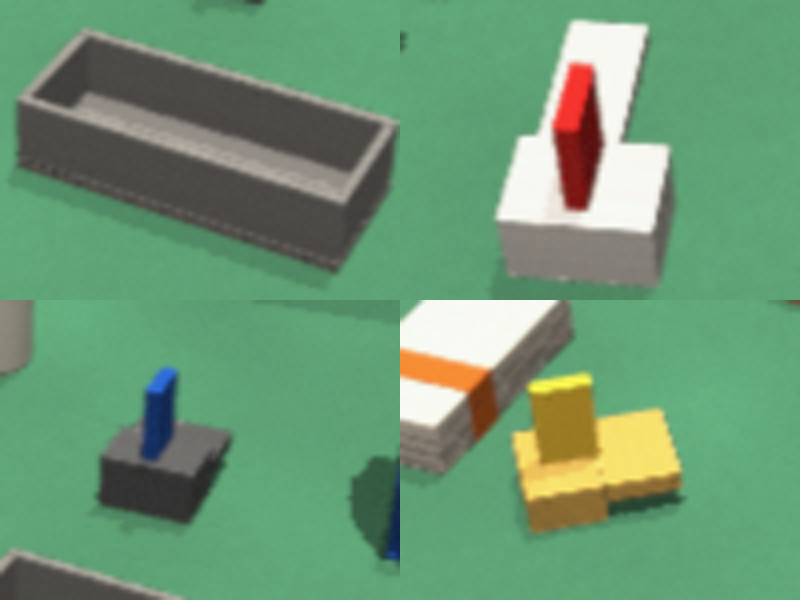

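```bash
cat > m1.py <<'E'
from h import *
f,K,E=cam("scene"); f2,K2,E2=cam("side")
print("campos",-E[:3,:3].T@E[:3,3],-E2[:3,:3].T@E2[:3,3])
def S(box,pts,z,K,E):
    for p in pts: print(p, np.round(ray(K,E,(box[0]+(p[0]+.0)/4,box[1]+p[1]/4),z),1))
print("case scene"); S((280,190),[(213,31),(318,64),(163,200),(50,162)],46,K,E); print("key top");S((280,190),[(163,188),(235,126)],18,K,E)
print("case side"); S((302,215),[(88,31),(20,98),(345,200),(396,122)],46,K2,E2)
print("guide scene tabtop");S((415,235),[(228,70),(293,73)],84,K,E)
print("tongue scene");S((415,235),[(47,163),(45,207)],12,K,E)
print("guide side tabtop");S((205,328),[(173,64),(196,66),(178,131),(155,129)],84,K2,E2)
print("block top");S((205,328),[(118,135),(269,148),(255,232),(98,218)],36,K2,E2)
print("tongue");S((205,328),[(171,20),(247,26)],12,K2,E2)
print("bridge scene tabtop");S((200,180),[(152,50),(165,47),(205,58),(192,62)],84,K,E)
print("block top");S((200,180),[(239,113),(185,152),(131,143)],36,K,E);print("armtop");S((200,180),[(131,100),(78,143)],24,K,E)
print("bridge side tab");S((320,160),[(145,86),(163,68),(178,71),(158,86)],84,K2,E2)
print("block");S((320,160),[(101,156),(190,172)],36,K2,E2);print("arm corner");S((320,160),[(232,130)],24,K2,E2)
print("keeper scene tab");S((270,245),[(180,78),(202,73),(210,104),(190,110)],72,K,E)
print("top");S((270,245),[(115,110),(228,100),(262,192),(145,206)],24,K,E)
print("keeper side tab");S((200,210),[(130,80),(189,75),(193,83),(133,93)],72,K2,E2)
print("top");S((200,210),[(113,133),(261,109),(281,162),(128,202)],24,K2,E2)
E
python3 m1.py
```

```text
campos [1519.92112251  417.75986672  756.39542825] [235.2361883  707.93972938 611.2345864 ]
case scene
(213, 31) [365.4 -50.1  46. ]
(318, 64) [373.5  23.1  46. ]
(163, 200) [ 5.509e+02 -4.000e-01  4.600e+01]
(50, 162) [544.4 -73.6  46. ]
key top
(163, 188) [501.4 -22.   18. ]
(235, 126) [420.1 -10.8  18. ]
case side
(88, 31) [534.1 -74.3  46. ]
(20, 98) [545.2  -2.8  46. ]
(345, 200) [364.7  18.9  46. ]
(396, 122) [356.1 -52.   46. ]
guide scene tabtop
(228, 70) [505.7 319.6  84. ]
(293, 73) [493.3 350.5  84. ]
tongue scene
(47, 163) [528.  239.6  12. ]
(45, 207) [565.3 249.   12. ]
guide side tabtop
(173, 64) [504.6 322.   84. ]
(196, 66) [496.1 319.7  84. ]
(178, 131) [487.9 349.1  84. ]
(155, 129) [496.1 351.3  84. ]
block top
(118, 135) [532.  326.7  36. ]
(269, 148) [473.8 310.8  36. ]
(255, 232) [461.6 347.5  36. ]
(98, 218) [519.5 363.5  36. ]
tongue
(171, 20) [554.2 247.6  12. ]
(247, 26) [521.6 238.7  12. ]
bridge scene tabtop
(152, 50) [ 506.7 -237.1   84. ]
(165, 47) [ 500.  -232.1   84. ]
(205, 58) [ 500.8 -204.4   84. ]
(192, 62) [ 508.4 -208.8   84. ]
block top
(239, 1
[... 263 characters left out ...]
491.8 -236.3   84. ]
(158, 86) [ 497.5 -214.4   84. ]
block
(101, 156) [ 527.8 -202.8   36. ]
(190, 172) [ 471.9 -203.9   36. ]
arm corner
(232, 130) [ 466.5 -280.9   24. ]
keeper scene tab
(180, 78) [671.8  40.9  72. ]
(202, 73) [663.  49.  72.]
(210, 104) [684.9  63.3  72. ]
(190, 110) [693.7  56.4  72. ]
top
(115, 110) [653.2  -4.3  24. ]
(228, 100) [618.9  45.5  24. ]
(262, 192) [681.7  92.   24. ]
(145, 206) [717.5  43.9  24. ]
keeper side tab
(130, 80) [688.7  53.8  72. ]
(189, 75) [662.1  38.9  72. ]
(193, 83) [656.6  44.6  72. ]
(133, 93) [681.3  63.5  72. ]
top
(113, 133) [712.2  43.   24. ]
(261, 109) [646.8  -5.6  24. ]
(281, 162) [615.1  33.8  24. ]
(128, 202) [674.1  92.6  24. ]
```

```bash
cat > mv.py <<'E'
import sys,json,numpy as np
from scipy.spatial.transform import Rotation as R
from plant import get_obs
# usage: mv.py cx cy cz cyawdeg  x y z yawdeg : increment from pointing-down cmd pose to target
a=list(map(float,sys.argv[1:9]))
Rc=R.from_euler('xyz',[np.pi,0,np.radians(a[3])])
d=Rc.inv().apply(np.array(a[4:7])-np.array(a[:3]))
dy=-(a[7]-a[3])
print("turn about tool z %.4f rad"%np.radians(dy),"shift",np.round(d,1),"rows>=",max(np.linalg.norm(d)/62.5,abs(dy)/10.7))
q1=np.arctan2(a[5],a[4]); print("q6 est",q1+np.pi/2-np.radians(a[7]),"reach",np.hypot(a[4],a[5]))
E
python3 - <<'E'
from h import *
f,K,E=cam("scene"); f2,K2,E2=cam("side")
print("mug rim centre/base", ray(K,E,(469,303),90), ray(K2,E2,(159,330),90))
print("roller", ray(K,E,(402,284),60),ray(K2,E2,(219,296),60))
print("screwdriver", ray(K2,E2,(312,388),15),ray(K2,E2,(418,404),5))
print("env corners",[ray(K,E,p,35).round() for p in [(227,300),(243,287),(309,308),(296,340)]])
E
python3 mv.py 186.342 -490.836 248.741 20.786 388 -18 250 -7.5
```

```text
mug rim centre/base [676.89881532 349.47579147  90.        ] [643.49865985 351.66157174  90.        ]
roller [639.62247929 214.45530916  60.        ] [617.89281448 226.20135783  60.        ]
screwdriver [406.1470461 313.3555307  15.       ] [249.59732006 274.76128543   5.        ]
env corners [array([807., -84.,  35.]), array([758., -77.,  35.]), array([758.,  69.,  35.]), array([847.,  85.,  35.])]
turn about tool z 0.4937 rad shift [ 356.3 -370.5   -1.3] rows>= 8.224706848082551
q6 est 1.6553375065677782 reach 388.41730136542577
```

{"op": "step_arm", "data": {
  "increments": "0 0 0.4937 356.3 -370.5 -1.3 1;0 0 0.4937 356.3 -370.5 -1.3 1;0 0 0.4937 356.3 -370.5 -1.3 1;0 0 0.4937 356.3 -370.5 -1.3 1;0 0 0.4937 356.3 -370.5 -1.3 1;0 0 0.4937 356.3 -370.5 -1.3 1;0 0 0.4937 356.3 -370.5 -1.3 1;0 0 0.4937 356.3 -370.5 -1.3 1;0 0 0.4937 356.3 -370.5 -1.3 1;0 0 0.4937 356.3 -370.5 -1.3 1;0 0 0.4937 356.3 -370.5 -1.3 1;0 0 0.4937 356.3 -370.5 -1.3 1;0 0 0.4937 356.3 -370.5 -1.3 1"
}}

```text
time: 2.08
tool_pos: [387.8, -18.8, 250.1]
tcp_rot: [3.141, -0.0, -0.133]
contact_force: [-0.4, -0.0, -0.3]
grip_width: 91.7
```

```bash
cat > cap.py <<'E'
import sys
from h import *
n,c=sys.argv[1:3]
f,K,E=cam(c); cv2.imwrite(f"pics/{n}.png",f); np.savez(f"{n}.npz",K=K,E=E,f=f); o=get_obs();print(o["time"],o["tool_pos"],o["tcp_rot"],o["contact_force"],o["grip_width"])
E
python3 cap.py w1 wrist
```

```text
2.125 [387.84908782 -18.67134419 250.03895135] [ 3.14145559e+00 -1.16178267e-04 -1.32439291e-01] [-0.13900565 -0.62996012  0.05190101] 91.71840542412338
```

View pics/w1.png

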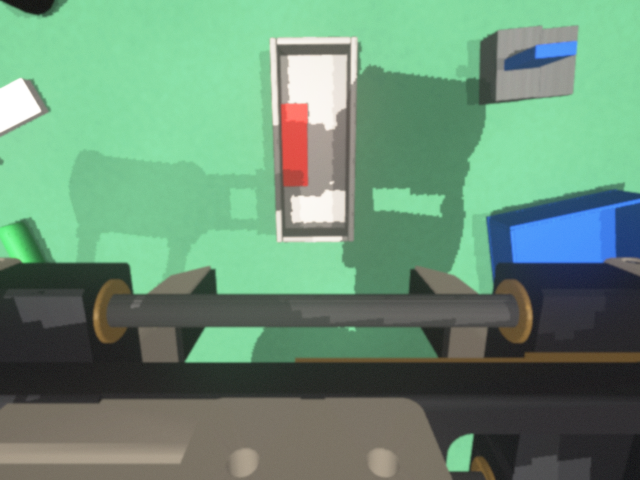

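```bash
python3 - <<'E'
from h import *
d=np.load("w1.npz"); crop(d["f"],255,25,120,230,3,"pics/w1c.png")
E
python3 mv.py 388 -18 250 -7.5 457 -27 250 82.5;python3 mv.py 457 -27 250 82.5 526 -36 250 172.5
```

```text
turn about tool z -1.5708 rad shift [69.6 -0.1 -0. ] rows>= 8.41121495327103
q6 est 0.07188732937316411 reach 457.79689819831674
turn about tool z -1.5708 rad shift [ 0.1 69.6  0. ] rows>= 8.41121495327103
q6 est -1.5082311334665344 reach 527.2304998764772
```

View pics/w1c.png

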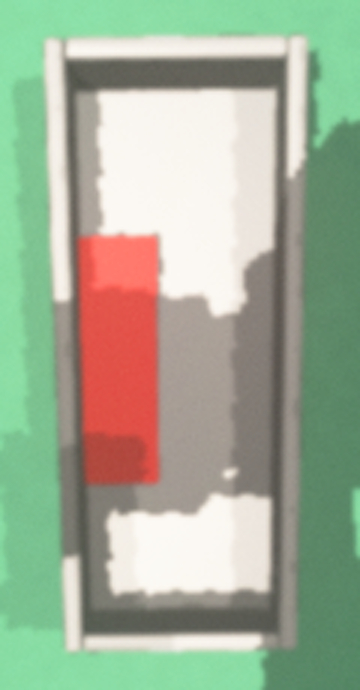

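{"op": "step_arm", "data": {
  "increments": "0 0 -1.5708 69.6 0 0 1;0 0 -1.5708 69.6 0 0 1;0 0 -1.5708 69.6 0 0 1;0 0 -1.5708 69.6 0 0 1;0 0 -1.5708 69.6 0 0 1;0 0 -1.5708 69.6 0 0 1;0 0 -1.5708 69.6 0 0 1;0 0 -1.5708 69.6 0 0 1;0 0 -1.5708 69.6 0 0 1;0 0 -1.5708 69.6 0 0 1"
}}

```text
time: 3.38
tool_pos: [456.9, -27.4, 250.0]
tcp_rot: [-3.142, 0.0, 1.439]
contact_force: [-1.2, 0.1, -0.3]
grip_width: 91.8
```

{"op": "step_arm", "data": {
  "increments": "0 0 -1.5708 0 69.6 0 1;0 0 -1.5708 0 69.6 0 1;0 0 -1.5708 0 69.6 0 1;0 0 -1.5708 0 69.6 0 1;0 0 -1.5708 0 69.6 0 1;0 0 -1.5708 0 69.6 0 1;0 0 -1.5708 0 69.6 0 1;0 0 -1.5708 0 69.6 0 1;0 0 -1.5708 0 69.6 0 1;0 0 -1.5708 0 69.6 0 1;0 0 -1.5708 0 69.6 0 1;0 0 -1.5708 0 69.6 0 1"
}}

```text
time: 4.88
tool_pos: [526.0, -36.2, 250.0]
tcp_rot: [-3.142, -0.0, 3.009]
contact_force: [0.7, -0.4, -0.5]
grip_width: 92.1
```

```bash
python3 cap.py w2 wrist; python3 - <<'E'
from h import *
d=np.load("w2.npz"); crop(d["f"],225,5,160,265,3,"pics/w2c.png")
E
```

```text
4.925 [525.97242275 -36.19549946 250.00857556] [-3.14151233e+00  5.21270360e-05  3.00977507e+00] [0.75875196 0.10253731 0.1967438 ] 91.58171516427977
```

View pics/w2c.png

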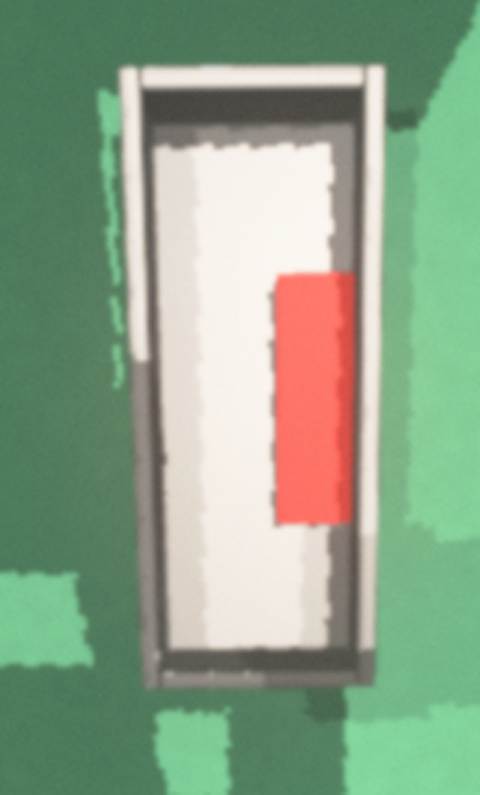

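Both wrist views show all four rim corners and the key: the key is on the world +y side, so the case's x points towards the robot. Computing the corners in both views.

```bash
python3 - <<'E'
from h import *
def rep(n,off,pts,s=3):
    d=np.load(n+".npz");P=[ray(d["K"],d["E"],(off[0]+(p[0]+.5)/s-.5,off[1]+(p[1]+.5)/s-.5),46)[:2] for p in pts]
    P=np.array(P);print(n,P.round(1).tolist(),"c",P.mean(0).round(2))
    # P ordered: farEnd(+x world) +y, far -y, near -y, near +y
    L=(P[0]+P[1]-P[2]-P[3])/2; W=(P[0]+P[3]-P[1]-P[2])/2
    print("len",np.linalg.norm(L),"w",np.linalg.norm(W),"yaw",np.degrees(np.arctan2(L[1],L[0])),np.degrees(np.arctan2(-W[0],W[1])))
    hsv=cv2.cvtColor(d["f"],cv2.COLOR_BGR2HSV); m=((hsv[...,1]>130)&((hsv[...,0]<8)|(hsv[...,0]>172))).astype(np.uint8)
    k,_=max([(c,cv2.contourArea(c)) for c in cv2.findContours(m,0,2)[0]],key=lambda t:t[1])
    # key extreme
    W3=np.array([ray(d["K"],d["E"],p,18)[:2] for p in k[:,0]]).astype(np.float32)
    r=cv2.minAreaRect(W3); print("key",r)
rep("w1",(255,25),[(47,38),(306,38),(295,649),(66,650)])
rep("w2",(225,5),[(375,686),(148,686),(120,67),(385,65)])
E
```

```text
w1 [[548.6, -3.4], [538.7, -77.4], [357.7, -55.1], [367.5, 19.9]] c [453.12 -28.97]
len 182.46564729454764 w 75.12763211701723 yaw -7.184025446292133 -7.510117882804549
key ((456.3729248046875, -9.082036972045898), (25.195520401000977, 78.98548889160156), 82.94989776611328)
w2 [[548.8, -2.0], [538.9, -75.9], [357.7, -54.9], [367.2, 20.3]] c [453.15 -28.13]
len 182.73170145706396 w 75.18851807967542 yaw -6.820809756568519 -7.41169951617528
key ((456.10748291015625, -9.740407943725586), (25.54233169555664, 79.0528564453125), 83.5648422241211)
```

```bash
python3 mv.py 526 -36 250 172.5 510 275 250 105
```

```text
turn about tool z 1.1781 rad shift [ 56.5 306.3   0. ] rows>= 6.308411214953272
q6 est 0.23272643458982856 reach 579.4178112554015
```

{"op": "step_arm", "data": {
  "increments": "0 0 1.1781 56.5 306.3 0 0;0 0 1.1781 56.5 306.3 0 0;0 0 1.1781 56.5 306.3 0 0;0 0 1.1781 56.5 306.3 0 0;0 0 1.1781 56.5 306.3 0 0;0 0 1.1781 56.5 306.3 0 0;0 0 1.1781 56.5 306.3 0 0;0 0 1.1781 56.5 306.3 0 0;0 0 1.1781 56.5 306.3 0 0;0 0 1.1781 56.5 306.3 0 0;0 0 1.1781 56.5 306.3 0 0"
}}

```text
time: 6.3
tool_pos: [510.1, 274.5, 250.0]
tcp_rot: [3.142, 0.0, 1.833]
contact_force: [-0.6, -0.1, -0.0]
grip_width: 46.3
```

```bash
python3 cap.py w3 wrist
```

```text
6.35 [510.04254202 274.60743032 250.07980434] [3.14144771e+00 4.32659042e-05 1.83266699e+00] [-0.09956014  0.29305837  0.44504606] 45.79982982851334
```

View pics/w3.png

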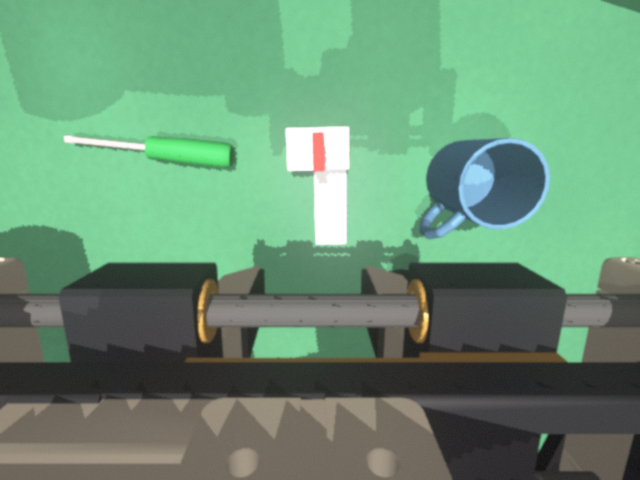

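```bash
python3 - <<'E'
from h import *
d=np.load("w3.npz"); crop(d["f"],270,115,100,140,5,"pics/w3c.png")
E
```

```text
(no output)
```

View pics/w3c.png

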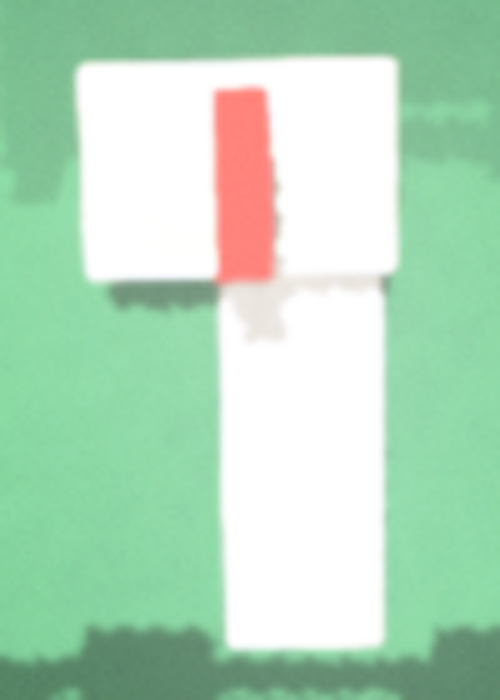

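```bash
cat > pts.py <<'E'
from h import *
def P(n,off,pts,z,s):
    d=np.load(n+".npz")
    p=np.array([ray(d["K"],d["E"],(off[0]+(q[0]+.5)/s-.5,off[1]+(q[1]+.5)/s-.5),z)[:2] for q in pts])
    print(p.round(1).tolist(),"c",p.mean(0).round(1),"sides",[round(float(np.linalg.norm(p[i]-p[i-1])),1) for i in range(len(p))],
     "ang",[round(float(np.degrees(np.arctan2(*(p[i]-p[i-1])[::-1]))),1) for i in range(len(p))])
    return p
E
python3 - <<'E'
from pts import *
o=(270,115)
P("w3",o,[(77,64),(399,57),(398,273),(87,280)],36,5)
P("w3",o,[(214,90),(265,87),(274,280),(217,283)],84,5)
P("w3",o,[(221,285),(381,283),(384,647),(228,649)],12,5)
E
```

```text
[[464.2, 347.9], [522.5, 364.8], [533.7, 326.3], [475.7, 309.5]] c [499.  337.2] sides [40.2, 60.7, 40.1, 60.4] ang [106.7, 16.2, -73.8, -163.8]
[[490.8, 348.4], [498.7, 351.0], [508.4, 321.4], [499.3, 318.5]] c [499.3 334.8] sides [31.1, 8.3, 31.1, 9.6] ang [105.9, 18.2, -71.9, -162.1]
[[501.6, 313.7], [533.6, 322.7], [556.2, 247.6], [523.4, 238.3]] c [528.7 280.6] sides [78.5, 33.2, 78.4, 34.1] ang [106.1, 15.7, -73.2, -164.3]
```

```bash
python3 mv.py 510 275 250 105 499.5 335.2 120 106.3;  python3 mv.py 510 275 250 105 499.5 335.2 65 106.3
```

```text
turn about tool z -0.0227 rad shift [ 60.9   5.4 130. ] rows>= 2.298342498410539
q6 est 0.3065569432774691 reach 601.5474129276927
turn about tool z -0.0227 rad shift [ 60.9   5.4 185. ] rows>= 3.11730303948782
q6 est 0.3065569432774691 reach 601.5474129276927
```

{"op": "step_arm", "data": {
  "increments": "0 0 -0.0227 60.9 5.4 60 0;0 0 -0.0227 60.9 5.4 100 0;0 0 -0.0227 60.9 5.4 130 0;0 0 -0.0227 60.9 5.4 150 0;0 0 -0.0227 60.9 5.4 170 0;0 0 -0.0227 60.9 5.4 185 0;0 0 -0.0227 60.9 5.4 185 0;0 0 -0.0227 60.9 5.4 185 0;0 0 -0.0227 60.9 5.4 185 -1;0 0 -0.0227 60.9 5.4 185 -1;0 0 -0.0227 60.9 5.4 185 -1;0 0 -0.0227 60.9 5.4 185 -1;0 0 -0.0227 60.9 5.4 185 -1;0 0 -0.0227 60.9 5.4 185 -1"
}}

```text
time: 8.1
tool_pos: [499.2, 335.0, 64.9]
tcp_rot: [-3.141, 0.0, 1.855]
contact_force: [-0.7, -0.5, -0.1]
grip_width: 9.8
```

```bash
python3 cap.py w4 wrist; python3 cap.py s4 side; python3 mv.py 499.5 335.2 65 106.3 499.5 335.2 230 106.3
```

```text
8.15 [499.24056376 335.02003112  64.88569776] [-3.14114837e+00  1.51007008e-04  1.85530424e+00] [-0.83706862 -0.5627      0.26053907] 9.650248316792993
8.2 [499.20527538 335.02246595  64.87158051] [-3.14107295e+00  1.42336293e-04  1.85529840e+00] [-1.08960183  0.16441075  0.47793206] 10.098596603444266
turn about tool z -0.0000 rad shift [   0.    0. -165.] rows>= 2.64
q6 est 0.3065569432774691 reach 601.5474129276927
```

View pics/s4.png

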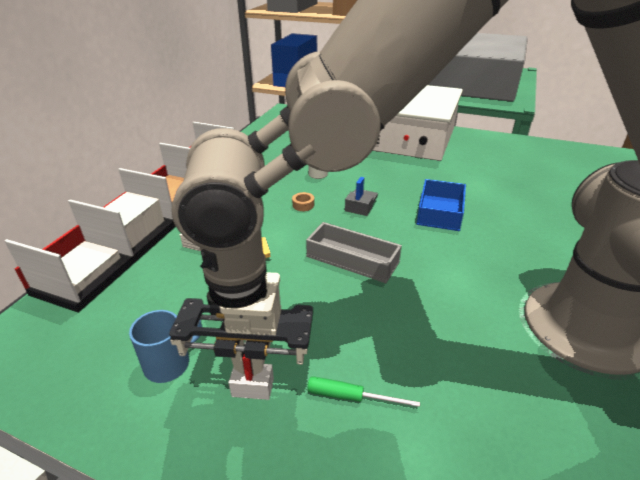

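```bash
python3 mv.py 499.5 335.2 65 106.3 514.5 -36 180 -7.0
```

```text
turn about tool z 1.9775 rad shift [-360.5  -89.8 -115. ] rows>= 10.588785046728972
q6 est 1.6231123852171636 reach 515.7579374086258
```

{"op": "step_arm", "data": {
  "increments": "0 0 0 0 0 -20 -1;0 0 0 0 0 -60 -1;0 0 0 0 0 -100 -1;0 0 0 0 0 -115 -1;0 0 0 0 0 -115 -1"
}}

```text
time: 8.82
tool_pos: [499.5, 335.2, 180.1]
tcp_rot: [3.141, -0.0, 1.855]
contact_force: [0.0, 0.3, -3.2]
grip_width: 9.6
```

```bash
python3 mv.py 499.5 335.2 180 106.3 514.5 -36 180 -7.0
```

```text
turn about tool z 1.9775 rad shift [-360.5  -89.8   -0. ] rows>= 10.588785046728972
q6 est 1.6231123852171636 reach 515.7579374086258
```

{"op": "step_arm", "data": {
  "increments": "0 0 0.16 -30 -7.5 0 -1;0 0 0.32 -60 -15 0 -1;0 0 0.49 -90 -22 0 -1;0 0 0.66 -120 -30 0 -1;0 0 0.83 -150 -37 0 -1;0 0 1.0 -180 -45 0 -1;0 0 1.17 -210 -52 0 -1;0 0 1.34 -240 -60 0 -1;0 0 1.5 -270 -67 0 -1;0 0 1.66 -300 -75 0 -1;0 0 1.8 -330 -82 0 -1;0 0 1.92 -350 -87 0 -1;0 0 1.9775 -360.5 -89.8 0 -1;0 0 1.9775 -360.5 -89.8 0 -1;0 0 1.9775 -360.5 -89.8 0 -1;0 0 1.9775 -360.5 -89.8 0 -1"
}}

```text
time: 10.82
tool_pos: [514.3, -35.3, 179.9]
tcp_rot: [-3.142, 0.0, -0.12]
contact_force: [-0.1, 1.1, -2.2]
grip_width: 10.1
```

```bash
python3 cap.py w5 wrist; python3 cap.py s5 side;python3 cap.py c5 scene
python3 - <<'E'
import cv2,numpy as np
a=cv2.imread("pics/s5.png")[150:300,270:450];b=cv2.imread("pics/c5.png")[130:280,240:420]
cv2.imwrite("pics/x5.png",np.hstack([cv2.resize(a,(396,330)),cv2.resize(b,(396,330))]))
E
```

```text
10.875 [514.36308954 -35.44165611 180.00132197] [-3.14156703e+00 -2.72540352e-05 -1.20653280e-01] [ 0.42987082  0.14522906 -2.70561897] 9.63961436700588
10.925 [514.37933477 -35.53128988 180.05626445] [ 3.14151246e+00 -1.31479049e-04 -1.20764317e-01] [-0.28383045  0.55244254 -2.08482047] 9.699261328510204
10.975 [514.39033991 -35.66477245 180.04988872] [ 3.14152452e+00 -1.36098101e-04 -1.21145933e-01] [-0.11392956  0.05647562 -2.30266775] 10.146648855186474
```

View pics/w5.png

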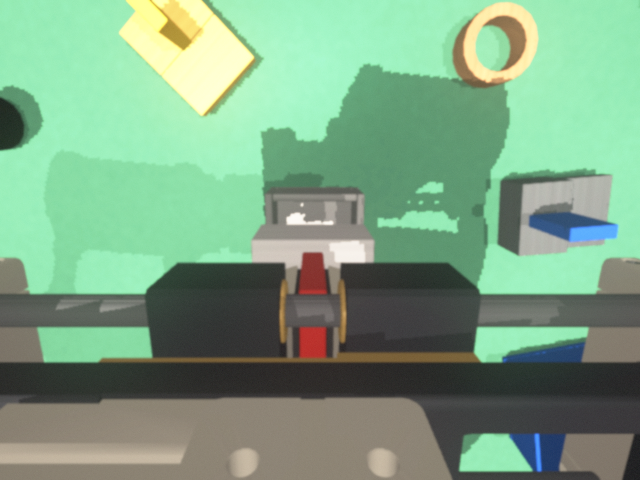

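View pics/x5.png

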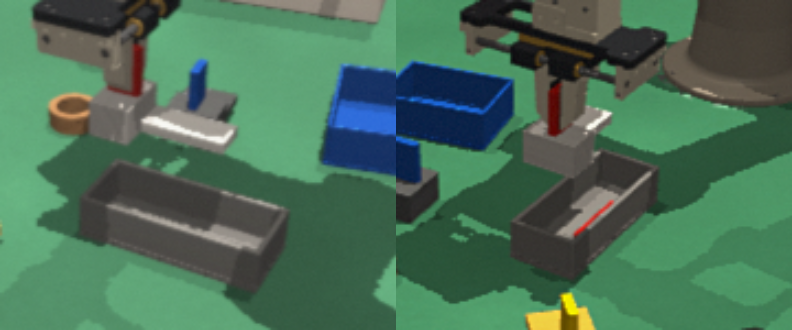

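{"op": "step_arm", "data": {
  "increments": "0 0 0 0 0 30 -1;0 0 0 0 0 55 -1;0 0 0 0 0 65 -1;0 0 0 0 0 70 -1;0 0 0 0 0 74 -1;0 0 0 0 0 78 -1;0 0 0 0 0 78 -1"
}}

```text
time: 11.85
tool_pos: [514.4, -36.1, 102.1]
tcp_rot: [3.142, -0.0, -0.122]
contact_force: [-0.5, 0.3, -1.7]
grip_width: 10.3
```

```bash
python3 cap.py s6 side;python3 cap.py c6 scene
python3 - <<'E'
import cv2,numpy as np
a=cv2.imread("pics/s6.png")[180:300,290:420];b=cv2.imread("pics/c6.png")[160:280,260:390]
cv2.imwrite("pics/x6.png",np.hstack([cv2.resize(a,(396,366),interpolation=2),cv2.resize(b,(396,366),interpolation=2)]))
E
```

```text
11.9 [514.48562731 -36.17008149 102.18685311] [ 3.14145421e+00 -3.58821266e-04 -1.22220991e-01] [-0.28461119  0.13342767 -1.90453717] 9.740516078031135
11.95 [514.5454028  -36.17177386 102.26155689] [ 3.14146939e+00 -4.97184836e-04 -1.22275593e-01] [ 0.29367239  0.33760055 -2.11973891] 9.639688174023041
```

View pics/x6.png

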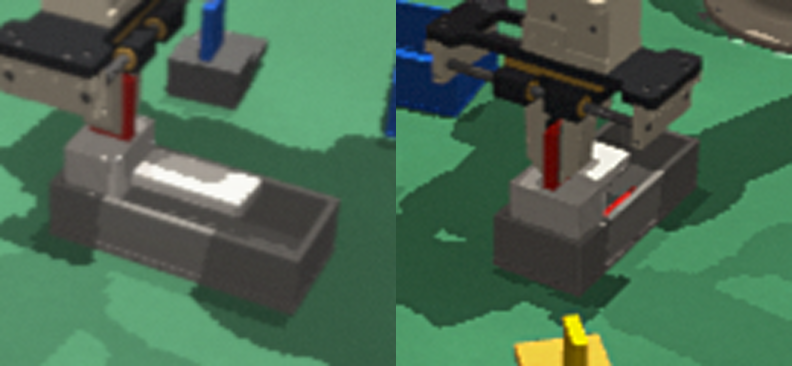

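The block sits inside the rim on all sides and the force is unchanged. Going on down.

{"op": "step_arm", "data": {
  "increments": "0 0 0 0 0 4 -1;0 0 0 0 0 8 -1;0 0 0 0 0 12 -1;0 0 0 0 0 16 -1;0 0 0 0 0 20 -1;0 0 0 0 0 23 -1;0 0 0 0 0 23 -1"
}}

```text
time: 12.82
tool_pos: [514.2, -36.1, 78.7]
tcp_rot: [3.142, 0.0, -0.122]
contact_force: [-0.1, 0.5, -2.0]
grip_width: 9.7
```

{"op": "step_arm", "data": {
  "increments": "0 0 0 0 0 3 -1;0 0 0 0 0 6 -1;0 0 0 0 0 8 -1;0 0 0 0 0 8 -1"
}}

```text
time: 13.32
tool_pos: [514.4, -36.1, 70.9]
tcp_rot: [3.141, 0.0, -0.122]
contact_force: [-0.3, 0.1, -2.1]
grip_width: 10.0
```

{"op": "step_arm", "data": {
  "increments": "0 0 0 0 0 0.7 -1;0 0 0 0 0 1.4 -1;0 0 0 0 0 1.4 -1"
}}

```text
time: 13.7
tool_pos: [514.4, -36.1, 70.8]
tcp_rot: [3.141, -0.001, -0.122]
contact_force: [-3.6, 0.1, 10.2]
grip_width: 9.9
```

{"op": "step_arm", "data": {
  "increments": "0 0 0 0 0 -1 -1;0 0 0 0 0 -1 -0.5;0 0 0 0 0 -1 -0.3;0 0 0 0 0 -1 -0.3;0 0 0 0 0 -1 -0.3;0 0 0 0 0 -15 -0.3;0 0 0 0 0 -60 -0.3;0 0 0 0 0 -120 -0.3;0 0 0 0 0 -180 0;0 0 0 0 0 -180 0;0 0 0 0 0 -180 0"
}}

```text
time: 15.08
tool_pos: [513.9, -36.0, 249.7]
tcp_rot: [3.142, -0.0, -0.122]
contact_force: [-0.1, 0.2, 0.1]
grip_width: 45.7
```

```bash
python3 mv.py 514.5 -36 249.6 -7 505 -280 249.6 93;python3 cap.py s7 side;python3 cap.py c7 scene
python3 - <<'E'
import cv2,numpy as np
a=cv2.imread("pics/s7.png")[200:290,300:410];b=cv2.imread("pics/c7.png")[180:270,280:390]
cv2.imwrite("pics/x7.png",np.hstack([cv2.resize(a,(396,324),interpolation=2),cv2.resize(b,(396,324),interpolation=2)]))
E
```

```text
turn about tool z -1.7453 rad shift [ 20.3 243.3   0. ] rows>= 9.345794392523365
q6 est -0.5586173392572842 reach 577.4296493946254
15.125 [513.60807543 -35.93088141 248.78508506] [-3.14149424e+00  1.92960803e-03 -1.22135142e-01] [ 0.75536051  1.1681303  -0.95232305] 45.92570200640476
15.175 [513.52784967 -35.94482586 248.3016697 ] [-3.14140425e+00  2.94448660e-03 -1.22258884e-01] [ 0.35809192 -0.13240629  0.13670116] 45.95023683756893
```

View pics/x7.png

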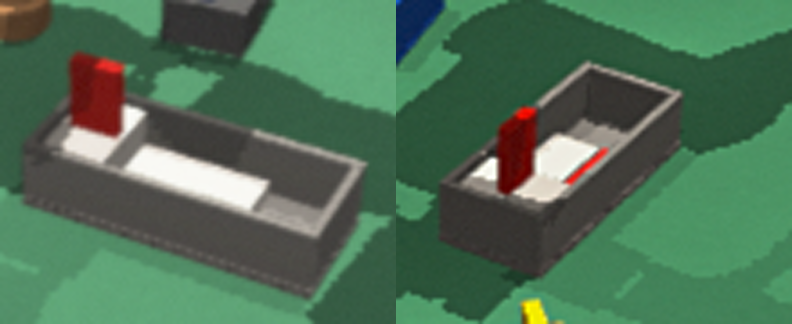

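{"op": "step_arm", "data": {
  "increments": "0 0 -0.17 2 24 0 0;0 0 -0.35 4 48 0 0;0 0 -0.52 6 73 0 0;0 0 -0.7 8 97 0 0;0 0 -0.87 10 122 0 0;0 0 -1.05 12 146 0 0;0 0 -1.22 14 170 0 0;0 0 -1.4 16 195 0 0;0 0 -1.57 18 219 0 0;0 0 -1.7453 20.3 243.3 0 0;0 0 -1.7453 20.3 243.3 0 0;0 0 -1.7453 20.3 243.3 0 0;0 0 -1.7453 20.3 243.3 0 0"
}}

```text
time: 16.8
tool_pos: [504.9, -279.1, 249.3]
tcp_rot: [-3.141, -0.001, 1.622]
contact_force: [0.5, 0.8, -0.1]
grip_width: 45.6
```

```bash
python3 cap.py w8 wrist;python3 - <<'E'
from h import *
d=np.load("w8.npz"); crop(d["f"],260,90,120,120,5,"pics/w8c.png")
E
```

```text
16.85 [ 504.97425425 -279.18675849  249.52584394] [-3.14135816e+00 -3.14206217e-04  1.62283772e+00] [-0.45993121  0.07146337  0.34985231] 45.62141120187077
```

View pics/w8c.png

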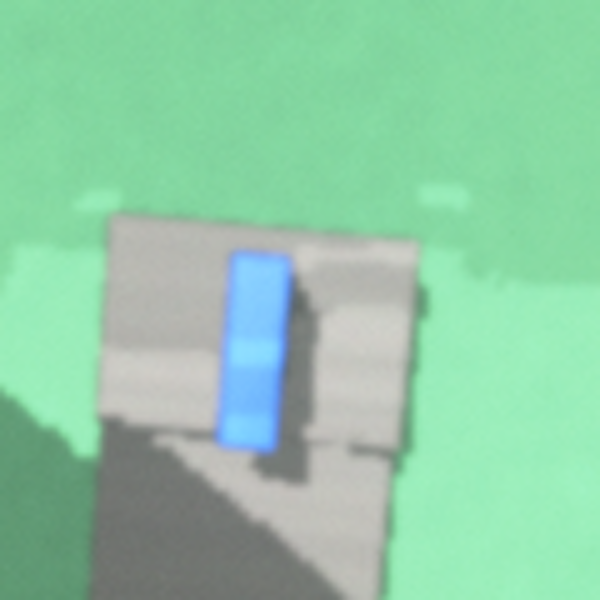

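```bash
python3 - <<'E'
from pts import *
o=(260,90)
P("w8",o,[(111,216),(418,242),(401,451),(97,424)],36,5)
P("w8",o,[(230,252),(292,254),(276,451),(217,443)],84,5)
d=np.load("w8.npz");hsv=cv2.cvtColor(d["f"],cv2.COLOR_BGR2HSV)[100:200,290:330]
m=((hsv[...,0]>98)&(hsv[...,0]<125)&(hsv[...,1]>110)).astype(np.uint8)
k=max(cv2.findContours(m,0,2)[0],key=cv2.contourArea)[:,0]+[290,100]
W=np.array([ray(d["K"],d["E"],p,84)[:2] for p in k]).astype(np.float32);print(cv2.minAreaRect(W))
E
```

```text
[[472.4, -202.5], [530.7, -204.3], [530.2, -243.7], [470.8, -241.5]] c [ 501. -223.] sides [39.0, 58.3, 39.4, 59.4] ang [87.7, -1.7, -90.7, 177.9]
[[496.1, -208.8], [506.2, -208.6], [505.3, -240.6], [495.3, -239.8]] c [ 500.7 -224.4] sides [31.0, 10.2, 32.1, 10.0] ang [88.6, 1.1, -91.7, 175.3]
((500.7685241699219, -224.71031188964844), (31.15304183959961, 10.094045639038086), 87.9979476928711)
```

```bash
python3 mv.py 505 -280 249.6 93 500.8 -224.8 65 88.2
```

```text
turn about tool z 0.0838 rad shift [ 55.3  -1.3 184.6] rows>= 3.0835549354600444
q6 est -0.3905077054936974 reach 548.9405067946799
```

{"op": "step_arm", "data": {
  "increments": "0 0 0.0838 55.3 -1.3 60 0;0 0 0.0838 55.3 -1.3 100 0;0 0 0.0838 55.3 -1.3 130 0;0 0 0.0838 55.3 -1.3 150 0;0 0 0.0838 55.3 -1.3 170 0;0 0 0.0838 55.3 -1.3 184.6 0;0 0 0.0838 55.3 -1.3 184.6 0;0 0 0.0838 55.3 -1.3 184.6 0;0 0 0.0838 55.3 -1.3 184.6 -1;0 0 0.0838 55.3 -1.3 184.6 -1;0 0 0.0838 55.3 -1.3 184.6 -1;0 0 0.0838 55.3 -1.3 184.6 -1;0 0 0.0838 55.3 -1.3 184.6 -1;0 0 0.0838 55.3 -1.3 184.6 -1"
}}

```text
time: 18.6
tool_pos: [500.6, -224.9, 65.0]
tcp_rot: [-3.141, -0.0, 1.539]
contact_force: [-1.0, 1.0, -0.0]
grip_width: 10.0
```

{"op": "step_arm", "data": {
  "increments": "0 0 0 0 0 -20 -1;0 0 0 0 0 -60 -1;0 0 0 0 0 -100 -1;0 0 0 0 0 -125 -1;0 0 0 0 0 -125 -1"
}}

```text
time: 19.23
tool_pos: [501.4, -225.3, 191.4]
tcp_rot: [3.138, 0.002, 1.539]
contact_force: [0.9, 0.8, -3.9]
grip_width: 9.6
```

```bash
python3 mv.py 500.8 -224.8 190 88.2 391.5 -20.9 190 173
```

```text
turn about tool z -1.4800 rad shift [ 200.4 -115.7   -0. ] rows>= 7.925233644859813
q6 est -1.5019570712469648 reach 392.0574702769991
```

{"op": "step_arm", "data": {
  "increments": "0 0 -0.13 18 -10 0 -1;0 0 -0.28 38 -22 0 -1;0 0 -0.43 58 -34 0 -1;0 0 -0.58 78 -45 0 -1;0 0 -0.73 98 -57 0 -1;0 0 -0.88 119 -69 0 -1;0 0 -1.03 140 -81 0 -1;0 0 -1.18 160 -92 0 -1;0 0 -1.33 180 -104 0 -1;0 0 -1.43 194 -112 0 -1;0 0 -1.48 200.4 -115.7 0 -1;0 0 -1.48 200.4 -115.7 0 -1;0 0 -1.48 200.4 -115.7 30 -1;0 0 -1.48 200.4 -115.7 55 -1;0 0 -1.48 200.4 -115.7 70 -1;0 0 -1.48 200.4 -115.7 70 -1;0 0 -1.48 200.4 -115.7 70 -1"
}}

```text
time: 21.35
tool_pos: [391.9, -21.4, 120.4]
tcp_rot: [-3.141, 0.001, 3.018]
contact_force: [-0.1, 1.2, -2.6]
grip_width: 10.0
```

```bash
python3 cap.py w9 wrist; python3 cap.py s9 side;python3 cap.py c9 scene
python3 - <<'E'
import cv2,numpy as np
a=cv2.imread("pics/s9.png")[170:290,290:420];b=cv2.imread("pics/c9.png")[140:260,270:400]
cv2.imwrite("pics/x9.png",np.hstack([cv2.resize(a,(396,366),interpolation=2),cv2.resize(b,(396,366),interpolation=2)]))
E
```

```text
21.4 [391.96440349 -21.30853509 120.54080277] [-3.14130858e+00  1.31132419e-03  3.01859510e+00] [-0.24436731  0.40225461 -2.30885665] 10.012143813991885
21.45 [391.93879123 -21.25364716 120.59384811] [-3.14126603e+00  1.48047775e-03  3.01882096e+00] [-0.20987547 -1.26547773 -1.8453439 ] 9.77692060846704
21.5 [391.8781523  -21.21078356 120.59201883] [-3.14126831e+00  1.51466353e-03  3.01894319e+00] [ 0.39897799 -0.88009776 -2.45283241] 10.212032906704994
```

View pics/x9.png

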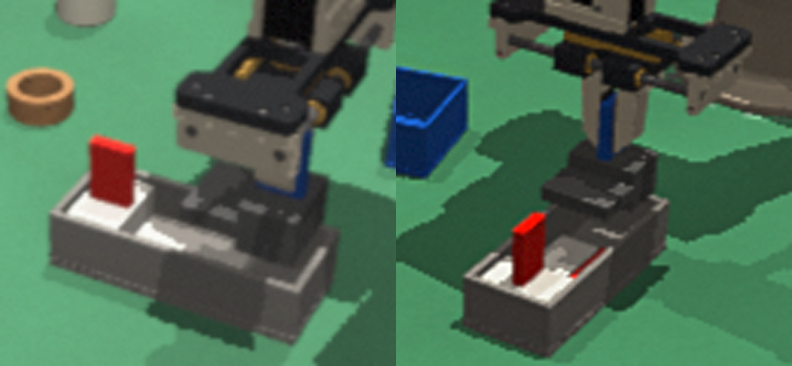

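View pics/w9.png

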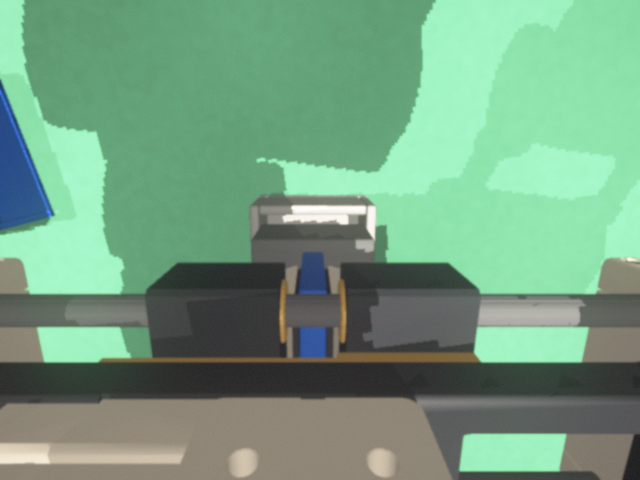

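The held bridge is centred laterally over the case: block columns about 251–373, case rim about 250–376. Lowering.

{"op": "step_arm", "data": {
  "increments": "0 0 0 0 0 5 -1;0 0 0 0 0 10 -1;0 0 0 0 0 15 -1;0 0 0 0 0 19 -1;0 0 0 0 0 23 -1;0 0 0 0 0 23 -1"
}}

```text
time: 22.25
tool_pos: [391.2, -21.0, 96.7]
tcp_rot: [-3.142, -0.001, 3.019]
contact_force: [-0.7, 0.2, -2.5]
grip_width: 9.9
```

{"op": "step_arm", "data": {
  "increments": "0 0 0 0 0 4 -1;0 0 0 0 0 8 -1;0 0 0 0 0 12 -1;0 0 0 0 0 16 -1;0 0 0 0 0 19 -1;0 0 0 0 0 19 -1"
}}

```text
time: 23.0
tool_pos: [391.2, -21.0, 77.8]
tcp_rot: [-3.142, -0.001, 3.019]
contact_force: [-0.4, -0.4, -2.6]
grip_width: 9.8
```

{"op": "step_arm", "data": {
  "increments": "0 0 0 0 0 3 -1;0 0 0 0 0 6 -1;0 0 0 0 0 7.5 -1;0 0 0 0 0 7.5 -1"
}}

```text
time: 23.5
tool_pos: [391.2, -21.0, 70.9]
tcp_rot: [-3.141, 0.0, 3.019]
contact_force: [-3.4, -1.0, 5.8]
grip_width: 9.8
```

{"op": "step_arm", "data": {
  "increments": "0 0 0 0 0 -0.5 -1;0 0 0 0 0 -0.5 -0.5;0 0 0 0 0 -0.5 -0.3;0 0 0 0 0 -0.5 -0.3;0 0 0 0 0 -0.5 -0.3;0 0 0 0 0 -15 -0.3;0 0 0 0 0 -60 -0.3;0 0 0 0 0 -120 -0.3;0 0 0 0 0 -179.5 0;0 0 0 0 0 -179.5 0;0 0 0 0 0 -179.5 0"
}}

```text
time: 24.88
tool_pos: [390.9, -20.8, 249.6]
tcp_rot: [3.142, -0.001, 3.019]
contact_force: [-0.6, 0.4, -0.2]
grip_width: 45.7
```

```bash
python3 mv.py 391.5 -20.9 250 173 624 10 250 39;python3 cap.py s10 side;python3 cap.py c10 scene
python3 - <<'E'
import cv2,numpy as np
a=cv2.imread("pics/s10.png")[200:290,300:410];b=cv2.imread("pics/c10.png")[180:270,280:390]
cv2.imwrite("pics/x10.png",np.hstack([cv2.resize(a,(396,324),interpolation=2),cv2.resize(b,(396,324),interpolation=2)]))
E
```

```text
turn about tool z 2.3387 rad shift [-227.   59.    0.] rows>= 12.52336448598131
q6 est 0.9061421878461505 reach 624.0801230611339
24.925 [390.58551827 -20.78326025 248.94203843] [ 3.14138405e+00 -2.22914701e-03  3.01927549e+00] [ 0.01002634  0.59804565 -0.44615366] 45.88622586238887
24.975 [390.54212007 -20.78102993 248.67873713] [ 3.14130664e+00 -2.98151099e-03  3.01926970e+00] [ 0.96233384  0.49292182 -0.31800525] 46.028393317101276
```

View pics/x10.png

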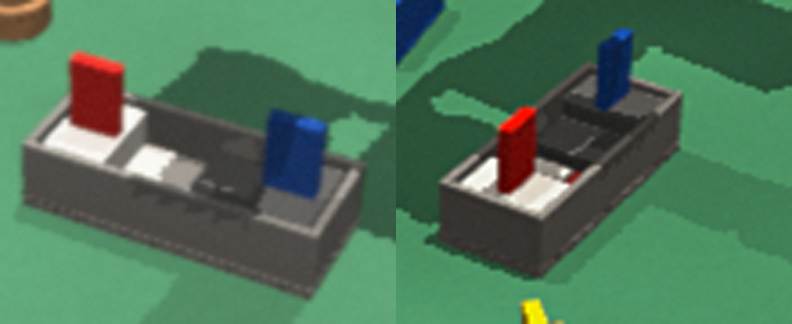

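{"op": "step_arm", "data": {
  "increments": "0 0 0.17 -17 4 0 0;0 0 0.35 -34 9 0 0;0 0 0.53 -52 13 0 0;0 0 0.71 -69 18 0 0;0 0 0.89 -87 22 0 0;0 0 1.07 -104 27 0 0;0 0 1.25 -121 31 0 0;0 0 1.43 -139 36 0 0;0 0 1.61 -156 41 0 0;0 0 1.79 -174 45 0 0;0 0 1.97 -191 50 0 0;0 0 2.15 -209 54 0 0;0 0 2.28 -221 57 0 0;0 0 2.3387 -227 59 0 0;0 0 2.3387 -227 59 0 0;0 0 2.3387 -227 59 0 0;0 0 2.3387 -227 59 0 0"
}}

```text
time: 27.1
tool_pos: [623.5, 9.8, 249.7]
tcp_rot: [-3.141, 0.001, 0.681]
contact_force: [-0.3, 0.3, -0.0]
grip_width: 46.2
```

```bash
python3 cap.py w11 wrist;python3 - <<'E'
from h import *
d=np.load("w11.npz"); crop(d["f"],260,90,120,120,5,"pics/w11c.png")
E
```

```text
27.15 [623.59391469   9.86313128 249.91807008] [-3.14144302e+00  2.82871024e-04  6.81058244e-01] [ 0.32137871  0.62224096 -0.76663404] 46.10529688041493
```

View pics/w11c.png

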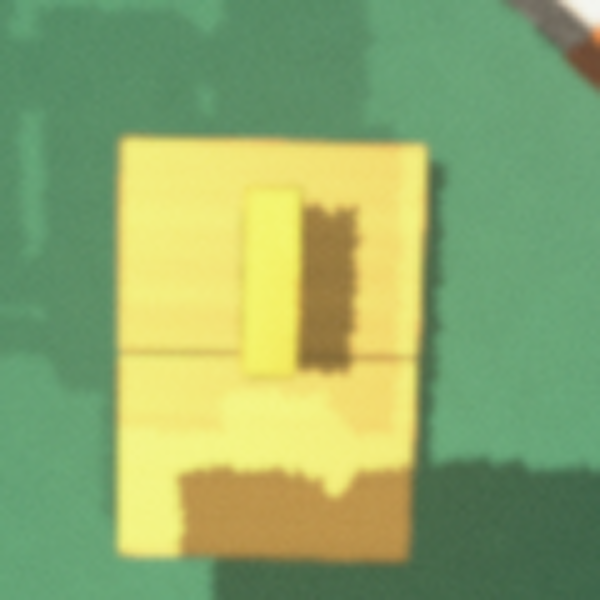

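```bash
python3 - <<'E'
from pts import *
o=(260,90)
P("w11",o,[(119,137),(428,145),(410,560),(117,555)],24,5)
P("w11",o,[(244,187),(301,187),(298,376),(241,376)],72,5)
E
```

```text
[[678.4, 90.4], [714.9, 42.9], [650.8, -6.6], [613.9, 40.7]] c [664.5  41.9] sides [81.4, 59.9, 81.0, 60.0] ang [37.6, -52.4, -142.3, 128.0]
[[684.9, 63.8], [690.9, 56.3], [666.3, 36.9], [660.1, 44.5]] c [675.6  50.4] sides [31.3, 9.6, 31.3, 9.9] ang [37.9, -51.0, -141.7, 129.0]
```

```bash
python3 mv.py 624 10 250 39 675.6 50.5 53 37.8; python3 mv.py 675.6 50.5 193 37.8 467 -30.2 193 -7
```

```text
turn about tool z 0.0209 rad shift [ 65.6   1.  197. ] rows>= 3.3221413816994603
q6 est 0.985671491870192 reach 677.4847673564329
turn about tool z 0.7819 rad shift [-214.3  -64.1   -0. ] rows>= 4.186915887850467
q6 est 1.628391201209009 reach 467.97546944257664
```

{"op": "step_arm", "data": {
  "increments": "0 0 0.0209 65.6 1 60 0;0 0 0.0209 65.6 1 100 0;0 0 0.0209 65.6 1 140 0;0 0 0.0209 65.6 1 165 0;0 0 0.0209 65.6 1 185 0;0 0 0.0209 65.6 1 197 0;0 0 0.0209 65.6 1 197 0;0 0 0.0209 65.6 1 197 0;0 0 0.0209 65.6 1 197 -1;0 0 0.0209 65.6 1 197 -1;0 0 0.0209 65.6 1 197 -1;0 0 0.0209 65.6 1 197 -1;0 0 0.0209 65.6 1 197 -1;0 0 0.0209 65.6 1 197 -1"
}}

```text
time: 28.9
tool_pos: [675.5, 50.4, 53.0]
tcp_rot: [3.142, 0.0, 0.66]
contact_force: [0.0, 0.0, 0.2]
grip_width: 10.2
```

{"op": "step_arm", "data": {
  "increments": "0 0 0 0 0 -20 -1;0 0 0 0 0 -60 -1;0 0 0 0 0 -100 -1;0 0 0 0 0 -140 -1;0 0 0 0 0 -140 -1"
}}

```text
time: 29.52
tool_pos: [677.3, 50.4, 198.4]
tcp_rot: [3.136, -0.007, 0.66]
contact_force: [-0.7, 0.0, -2.6]
grip_width: 9.7
```

{"op": "step_arm", "data": {
  "increments": "0 0 0.07 -20 -6 0 -1;0 0 0.18 -50 -15 0 -1;0 0 0.29 -80 -24 0 -1;0 0 0.4 -110 -33 0 -1;0 0 0.51 -140 -42 0 -1;0 0 0.62 -170 -51 0 -1;0 0 0.72 -198 -59 0 -1;0 0 0.7819 -214.3 -64.1 0 -1;0 0 0.7819 -214.3 -64.1 0 -1;0 0 0.7819 -214.3 -64.1 30 -1;0 0 0.7819 -214.3 -64.1 55 -1;0 0 0.7819 -214.3 -64.1 73 -1;0 0 0.7819 -214.3 -64.1 73 -1;0 0 0.7819 -214.3 -64.1 73 -1"
}}

```text
time: 31.28
tool_pos: [467.6, -30.2, 120.4]
tcp_rot: [3.141, -0.001, -0.121]
contact_force: [-0.8, -0.4, -0.8]
grip_width: 9.7
```

```bash
python3 cap.py w12 wrist; python3 cap.py s12 side;python3 cap.py c12 scene
python3 - <<'E'
import cv2,numpy as np
a=cv2.imread("pics/s12.png")[170:290,290:420];b=cv2.imread("pics/c12.png")[140:260,260:390]
cv2.imwrite("pics/x12.png",np.hstack([cv2.resize(a,(396,366),interpolation=2),cv2.resize(b,(396,366),interpolation=2)]))
E
```

```text
31.325 [467.61153743 -30.29745369 120.68169311] [ 3.14138058e+00 -1.48772937e-03 -1.21621998e-01] [-0.37643014 -0.02623546 -1.02992771] 10.186036880582058
31.375 [467.55725795 -30.32691364 120.76990565] [ 3.14135776e+00 -1.67718822e-03 -1.21761967e-01] [ 0.05167022  0.88575474 -1.74729267] 9.92876184067165
31.425 [467.45534329 -30.33673893 120.75464685] [ 3.14133867e+00 -1.67908830e-03 -1.21831337e-01] [-0.08129531 -0.2617964  -2.58170687] 10.009966804044737
```

View pics/x12.png

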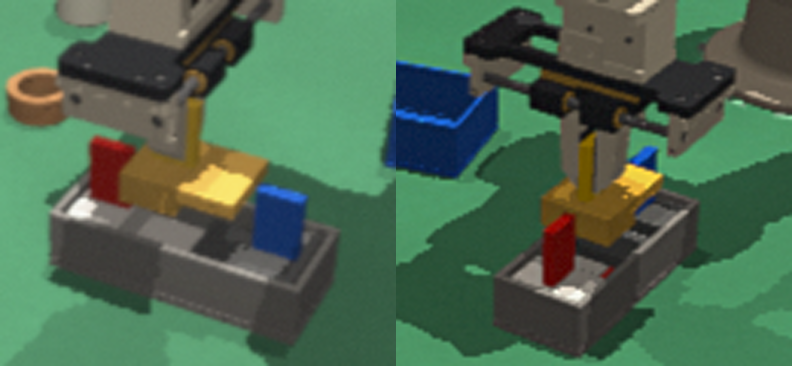

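View pics/w12.png

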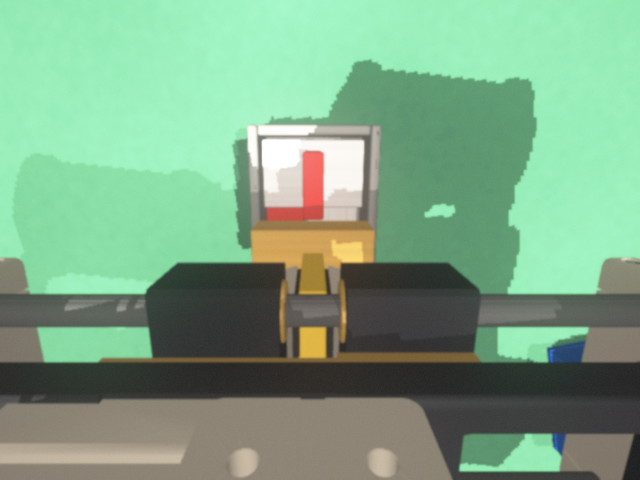

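```bash
python3 - <<'E'
from h import *
d=np.load("w12.npz"); crop(d["f"],235,115,160,150,5,"pics/w12c.png")
c=np.array([453.1,-28.5]);a=np.radians(173);X=np.array([np.cos(a),np.sin(a)]);Y=np.array([-X[1],X[0]])
for uv,z in [((285,207),42),((350,207),42),((285,222),91.7),((285,222),67.7),((285,232),91.7),((264,207),42),((364,207),42)]:
    p=ray(d["K"],d["E"],uv,z)[:2]-c;print(uv,z,p@X,p@Y)
E
```

```text
(285, 207) 42 -44.63939507132082 -16.91557160802026
(350, 207) 42 -44.643557296030444 22.61163846493534
(285, 222) 91.7 -45.77164353493886 -13.137699378777768
(285, 222) 67.7 -40.72690860178431 -15.046603018033027
(285, 232) 91.7 -40.92736618480978 -13.228790198098638
(264, 207) 42 -44.63805020777156 -29.687276102386353
(364, 207) 42 -44.64445368653569 31.12434940210973
```

View pics/w12c.png

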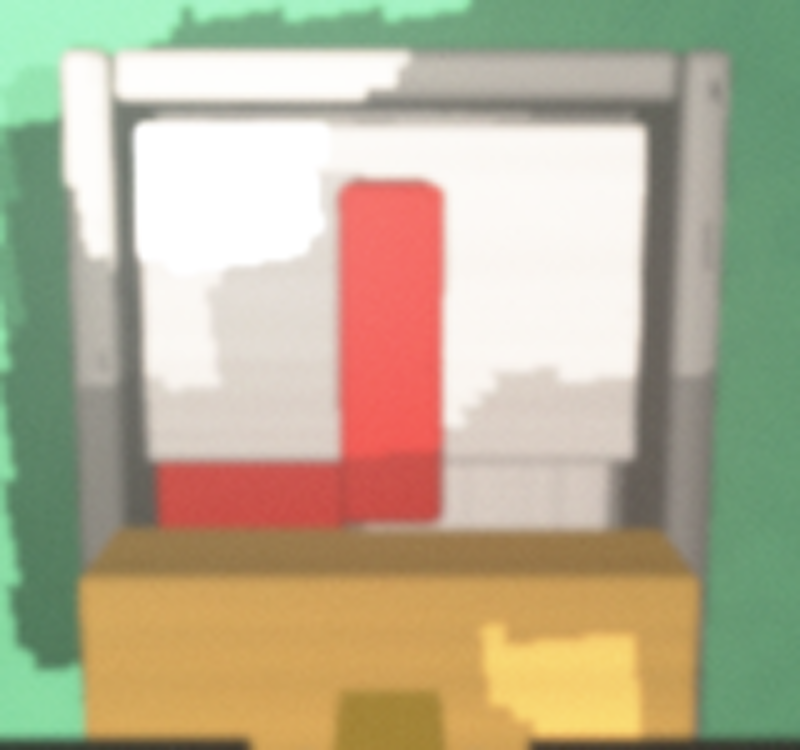

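Guide block edge measures at case x = -44.6 and the keeper's at about -40.8, so it clears on both counts. Lowering.

{"op": "step_arm", "data": {
  "increments": "0 0 0 0 0 6 -1;0 0 0 0 0 12 -1;0 0 0 0 0 17 -1;0 0 0 0 0 21 -1;0 0 0 0 0 25 -1;0 0 0 0 0 29 -1;0 0 0 0 0 29 -1"
}}

```text
time: 32.3
tool_pos: [466.7, -30.3, 90.7]
tcp_rot: [3.142, 0.001, -0.122]
contact_force: [-1.1, -0.3, -1.1]
grip_width: 10.2
```

{"op": "step_arm", "data": {
  "increments": "0 0 0 0 0 4 -1;0 0 0 0 0 8 -1;0 0 0 0 0 12 -1;0 0 0 0 0 15 -1;0 0 0 0 0 17 -1;0 0 0 0 0 17 -1"
}}

```text
time: 33.05
tool_pos: [466.8, -30.3, 73.9]
tcp_rot: [3.142, 0.0, -0.122]
contact_force: [0.4, 0.4, -2.6]
grip_width: 9.9
```

{"op": "step_arm", "data": {
  "increments": "0 0 0 0 0 2 -1;0 0 0 0 0 3.5 -1;0 0 0 0 0 3.5 -1;0 0 0 0 0 3.5 -1"
}}

```text
time: 33.55
tool_pos: [466.9, -30.3, 71.0]
tcp_rot: [3.141, -0.0, -0.122]
contact_force: [-1.3, -0.5, 5.9]
grip_width: 10.2
```

Contact came at TCP z = 71.0, which is the height expected for fully home. Releasing and retreating to look.

{"op": "step_arm", "data": {
  "increments": "0 0 0 0 0 -0.5 -1;0 0 0 0 0 -0.5 -0.5;0 0 0 0 0 -0.5 -0.3;0 0 0 0 0 -0.5 -0.3;0 0 0 0 0 -0.5 -0.3;0 0 0 0 0 -15 -0.3;0 0 0 0 0 -60 -0.3;0 0 0 0 0 -120 -0.3;0 0 0 -40 0 -180 0;0 0 0 -80 0 -180 0;0 0 0 -80 0 -180 0;0 0 0 -80 0 -180 0;0 0 0 -80 0 -180 0"
}}

```text
time: 35.17
tool_pos: [388.1, -20.7, 250.0]
tcp_rot: [-3.142, 0.001, -0.122]
contact_force: [-0.2, -0.6, -0.3]
grip_width: 45.8
```

```bash
python3 cap.py w13 wrist; python3 cap.py s13 side;python3 cap.py c13 scene
python3 - <<'E'
import cv2,numpy as np
r=lambda a:cv2.resize(a,(390,300),interpolation=2)
a=cv2.imread("pics/s13.png");b=cv2.imread("pics/c13.png");w=cv2.imread("pics/w13.png")
cv2.imwrite("pics/x13.png",np.vstack([np.hstack([r(a[200:285,300:410]),r(b[180:265,280:390])]),np.hstack([r(b),r(w[20:270,160:485])])]))
E
```

```text
35.225 [388.03586897 -20.6582832  249.93488475] [-3.14152818e+00  1.06504550e-03 -1.22170466e-01] [ 1.18933626  0.16371608 -0.20640541] 45.551978070948614
35.275 [387.94577453 -20.64587571 249.9105729 ] [-3.14150040e+00  1.23243178e-03 -1.22216779e-01] [ 0.91666374 -0.86929616  0.07785528] 46.00453096583705
35.325 [387.84046092 -20.61156565 249.95529438] [-3.14150283e+00  1.18896530e-03 -1.22185138e-01] [-0.14075793  0.55993903  0.19913874] 45.78066237818027
```

View pics/x13.png

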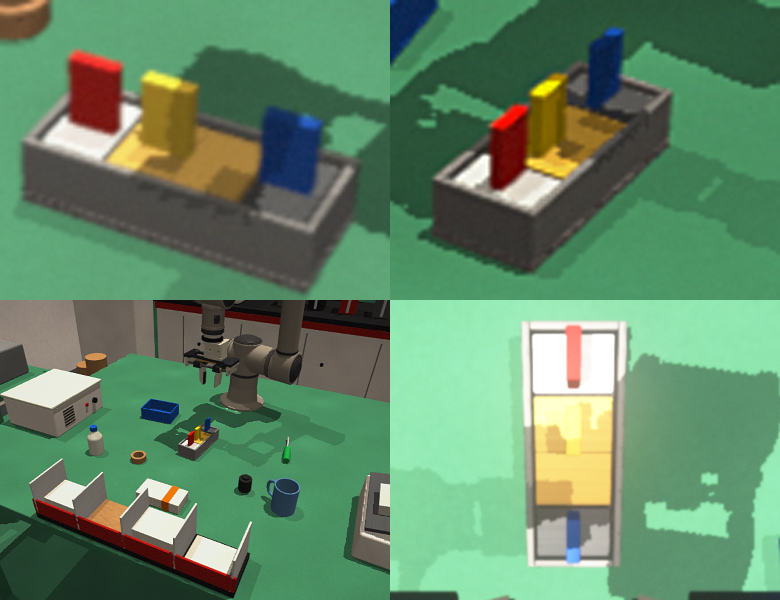

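```bash
python3 -c "
from plant import close_job;print(close_job())"
```

```text
the job is handed in; nothing more can be done
None
```

All three parts are back in the case, packed in the order guide, bridge, keeper, and the job was handed in at about 35 s. I gripped each part by its tab, lowered it until the force showed contact, released it and backed off.

**Height:** contact came at TCP z of 70.8 mm (guide), 70.9 mm (bridge) and 71.0 mm (keeper). Fully home was expected at 71. The force stayed at 10 N or below at every reading.

**Pictures:** the last scene, side and wrist views show the block tops level just below the rim and the tabs in one row: red, yellow, blue. The gripper was clear above the case, and the other things on the table look untouched. I judged the final level by eye and did not triangulate the tab tops.

**Disagreements:**
- The scene and side cameras differed by about 8 mm in x for the case and parts, so I used the close wrist views.
- Two opposite wrist views of the case agreed within 1 mm on its centre and 0.4° on its direction. They showed its outline about 1 to 3% smaller than its stated size.

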